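# Change over the plate presented at the staging ledges

## Task

Two steel plates lie on the two dark grey staging ledges. With closed fingertips, push the plate that sticks out back along its ledge until it is home against the end stop, and push the other plate along its own ledge until about 40 mm of it, with both its holes, sticks out past the open end, ready to be taken by its edge. Only push the plates: do not lift, tip or drop them, leave both lying flat, and leave everything else standing where it is.

Things in the scene. Friction and masses are not known exactly. Their poses are not given: they have to be found in the camera images.
- ledge_due: dark grey one-lane ledge, fixed, 82 mm wide (x), 240 mm long (y); a twin stands beside it on one light grey plinth. Origin: centre of its underside, 28 mm above the bench; running surface 22 mm above the origin (50 mm above the bench). Lane 66 mm wide between 8 mm high rails. +y runs along the lane to the open end, within 20 degrees of straight left. Carries plate_due; may be the nearer or the farther.
- ledge_done: dark grey one-lane ledge, fixed, 82 mm wide (x), 240 mm long (y); a twin stands beside it on one light grey plinth. Origin: centre of its underside, 28 mm above the bench; running surface 22 mm above the origin (50 mm above the bench). Lane 66 mm wide between 8 mm high rails. +y runs along the lane to the open end, within 20 degrees of straight left. Carries plate_done.
- due_open (a point): middle of the open (left) end edge of ledge_due's running surface, at y = +120 mm of the ledge, 50 mm above the bench; nothing stands there
- done_stop (a point): middle of the inner face of ledge_done's bare metal end stop, at y = -110 mm of the ledge, at the height of the running surface; the stop rises 14 mm above it. ledge_due has the same stop
- plate_due: loose flat steel plate, 60 mm wide (x), 130 mm long (y), 6 mm thick, about 0.25 kg, flat in its lane, 2 to 4 mm play each side; origin: centre of its underside, +y to the open end. Slides with a few newtons. Has two square 14 mm holes side by side, 11 to 25 mm from its open-end edge. Starts wholly on its ledge, 40 to 65 mm from the end stop.
- plate_done: loose flat steel plate, 60 mm wide (x), 130 mm long (y), 6 mm thick, about 0.25 kg, flat in its lane, 2 to 4 mm play each side; origin: centre of its underside, +y to the open end. Slides with a few newtons. Has one oblong hole, 22x14 mm, near its open-end edge. Starts sticking out 30 to 50 mm past the open end of its ledge.
- screwdriver: bystander: small screwdriver with a yellow handle, 138 mm long, 16 mm thick, lying on the bench before the plinth
- loupe: bystander: black eye loupe, 36 mm across, 34 mm tall, upright behind the plinth
- sample_box: bystander: small black sample box with a clear lid, 42x40x16 mm, behind the plinth
- objective_can: bystander: white can with a grey screw cap, 39 mm across, 50 mm tall, upright in front of the plinth
- dish: bystander: clear covered dish, 60 mm across, 16 mm tall, in front of the plinth
Mind the look-alikes: they are no part of the job. Leave any brown look-alike of the plate_done alone. What is shaped like the plate_due but green is not meant.

How it is judged:
By the outcome, as a careful person would: the job done as asked, in the order asked, and still so for the second after the job is handed in, with the robot touching nothing.
It also fails if it takes over 48 s, if anything falls off the work surface, if the arm or the gripper's body presses on something with over 40 N, if the wrist force passes 120 N, or if a joint passes its speed limit or range.

## Robot

A 6-joint arm with a two-finger parallel gripper is mounted at the origin on a cart in front of the work surface, level with it; the furniture and walls round the work are solid. World frame = base frame: x ahead of the robot, y to its left, z up, the work surface at z = 0. Lengths are in mm, angles in rad, forces in N, time in s.
With the tool pointing down it reaches from about 275 to 750 mm from the base axis. Payload 10.2 kg.
Tool frame: the origin (TCP) lies at the very end of the fingers, on their centre line; the grasp point (between the pads) lies 19 mm behind it; x points along the fingers, z is the direction in which the jaws open and shut, and the axes are right-handed (so a half turn about x gives the same grasp; the last joint's range is limited). The gripper opens to 85 mm and grips with 20 to 120 N. Pads are 22 mm wide; open, the fingers measure 114 mm over their backs; the gripper's body (76 mm by 85 mm) begins 54 mm behind the grasp point. The pads swing forward as they close: fully open they stand 13 mm farther back than shut.
Start: joints at [1.026, 0.313, 1.498, -0, 1.331, -0.223], TCP at [166.057, 498.052, 201.194] pointing down, gripper open.
Joint ranges: [-2.94, 2.94], [-0.97, 2.17], [0.19, 2.56], [-1.23, 4.37], [0.02, 3.11], [-2.88, 2.88]. Speed limits (rad/s): [2.39, 2.39, 3.01, 3.14, 3.14, 3.14].

## Interface

Orientations are given as a unit quaternion [w, x, y, z].
In Python, from rig import sense, vision, job gives the robot as it stands. The module is installed in compiled form; this text tells all that it offers.
- The arm moves only by the shell command python3 -m pendant 'ROWS' [FORCE]. ROWS is JSON, a list of rows, each a list of 7 numbers: the turn, a rotation vector about the tool's x, y, z in rad, then the shift along the tool's x, y, z in cm, then the opening, from 0 (shut) to 1 (fully open). A call has exactly 5 rows; each row is the pose to reach, as a shift and turn from the pose commanded when the call began, along the tool's axes at that moment; what a row does not reach only later rows make up. A row lasts 1/8 s, in which the tool goes at most 62.5 mm and 10.7 degrees, less where a joint would pass 70% of its speed; a pose out of reach is approached as far as the arm can. A call with a gripper value outside its range is refused whole. The fingers move at their own pace and stop on an object; FORCE is the grip in N (left out, the last holds). Time passes only in rows, so rows that repeat a pose let the fingers close, or fill a call up. It gives the time, the measured TCP pose, the force and the opening at its end, in the units of the state.
- sense(): the state, without advancing time (a new reading comes with each control period).
- vision.capture(name): name is "scene" or "side" or "wrist"; returns the picture (420x560x3 uint8, red, green, blue); there is no depth.
- vision.calibration(name): a dict with "K" (3x3 intrinsics, pixels), "extrinsics" (4x4, takes a point from camera to world coordinates). Camera axes: x right, y up, looking along -z (the intrinsics and any distortion apply to the point x, -y, -z); pixel columns grow to the right and rows downward; lengths in mm; the calibration is good to about 2 mm. A picture is of the moment at which its call begins: read the wrist's pose just before it. calibration takes no time and is no camera call; for the wrist camera it gives the pose at the moment of the call.
- job.finish_job(): hands the job in, once; it reports no verdict.
The state is a dict: "time_s": time; "joints": joint angles; "dq": joint speeds; "tau": joint torques, N m; "eef_pos": TCP position; "ee_rot": TCP orientation; "force": force on the tool from outside, world axes, zero at the start; "wrist_torque": the same for the moment, N m; "grip_width": opening from 0.0 (shut) to 1.0 (fully open).
Only numpy, scipy, OpenCV 4.12 (cv2) and the standard library are available. Lean on these libraries where they do the work, as an engineer would, in place of code of your own. Each camera call takes 0.05 s, during which the arm holds its last target.

## Working session

There is one attempt and no reset: what is moved stays moved. The work goes in short steps, Python scripts to look and compute and a shell command to move; the robot and the scene stay as the last step left them, time stands still between calls to the robot, and variables do not carry over. Pictures are saved under pics/ and viewed, and the job is handed in when it is done.

```bash
mkdir -p pics; python3 - <<'E'
from rig import sense, vision
import cv2
print(sense())
for n in ("scene","side","wrist"):
    c=vision.calibration(n);print(n,c)
    cv2.imwrite(f"pics/{n}0.png",vision.capture(n)[:,:,::-1])
E
```

```text
{'time_s': 0.0, 'joints': array([ 1.02560765e+00,  3.13476232e-01,  1.49845077e+00,  1.44920037e-05,
        1.33104373e+00, -2.23409288e-01]), 'dq': array([ 4.22192832e-05,  1.01181303e-03,  1.58928648e-03,  1.04217361e-03,
       -2.71190018e-04,  2.30042368e-04]), 'tau': array([-4.18557511e-04, -4.12266076e+01, -2.59747821e+01, -1.87056344e-04,
        4.12703172e-03,  1.18994086e-05]), 'eef_pos': array([165.88035942, 497.77642303, 200.61654767]), 'ee_rot': array([ 0.57319089, -0.41362889,  0.57409189,  0.4132576 ]), 'force': array([-0.62939254,  0.19991235,  0.48572036]), 'wrist_torque': array([ 0.02346811, -0.01348948, -0.00292962]), 'grip_width': 0.9967172568719798}
scene {'K': array([[529.21414175,   0.        , 282.574915  ],
       [  0.        , 529.21414175, 212.35841719],
       [  0.        ,   0.        ,   1.        ]]), 'extrinsics': array([[ 8.98546376e-01,  3.34322010e-01, -2.84329394e-01,
         2.03948319e+02],
       [-4.38740534e-01,  6.68017126e-01, -6.01048969e-01,
        -6.99194373e+02],
       [-1.10069946e-02,  6.64817203e-01,  7.46924985e-01,
         
[... 448 characters left out ...]
+03],
       [ 2.06409911e-02,  9.14045775e-01,  4.05085510e-01,
         6.37929286e+02],
       [ 0.00000000e+00,  0.00000000e+00,  0.00000000e+00,
         1.00000000e+00]])}
wrist {'K': array([[327.99115917,   0.        , 278.48313574],
       [  0.        , 327.99115917, 210.29037233],
       [  0.        ,   0.        ,   1.        ]]), 'extrinsics': array([[ 3.15893952e-01, -9.02146111e-01, -2.93842484e-01,
         8.95872744e+01],
       [ 9.48793906e-01,  3.00014739e-01,  9.89003562e-02,
         5.21728990e+02],
       [-1.06549572e-03, -3.10037982e-01,  9.50723574e-01,
         3.73439875e+02],
       [ 0.00000000e+00,  0.00000000e+00,  0.00000000e+00,
         1.00000000e+00]])}
```

View pics/scene0.png

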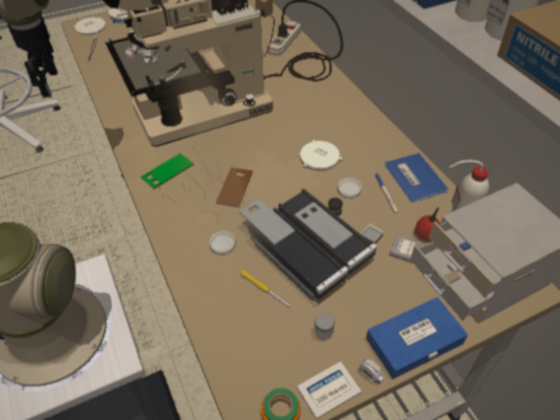

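View pics/side0.png

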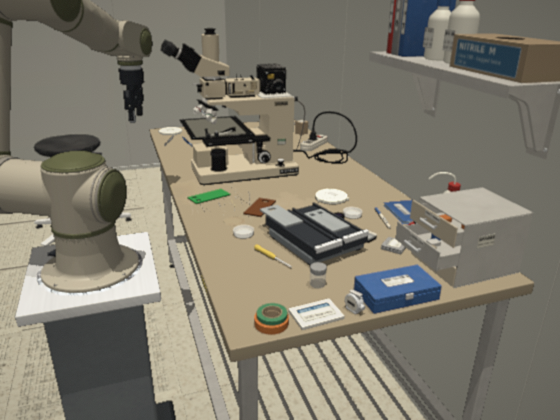

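View pics/wrist0.png

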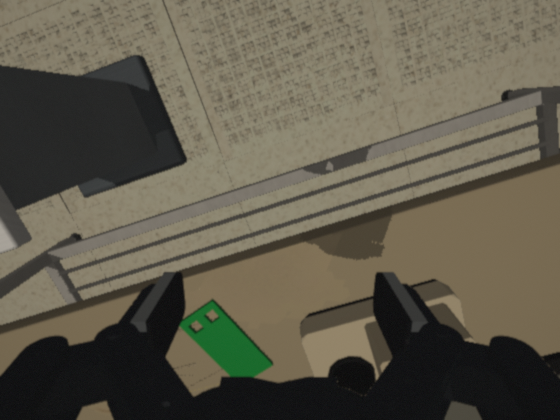

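```bash
cat > h.py <<'E'
import numpy as np, cv2
from rig import sense, vision
def ray(n,u,v,z,c=None):
    c=c or vision.calibration(n);K=c["K"];E=c["extrinsics"]
    d=np.array([(u-K[0,2])/K[0,0],-(v-K[1,2])/K[1,1],-1.]);d=E[:3,:3]@d;o=E[:3,3]
    return o+d*(z-o[2])/d[2]
E
python3 - <<'E'
import cv2
a=cv2.imread("pics/scene0.png")[180:310,225:395]
cv2.imwrite("pics/crop0.png",cv2.resize(a,None,fx=4.5,fy=4.5,interpolation=cv2.INTER_CUBIC))
E
```

```text
(no output)
```

View pics/crop0.png

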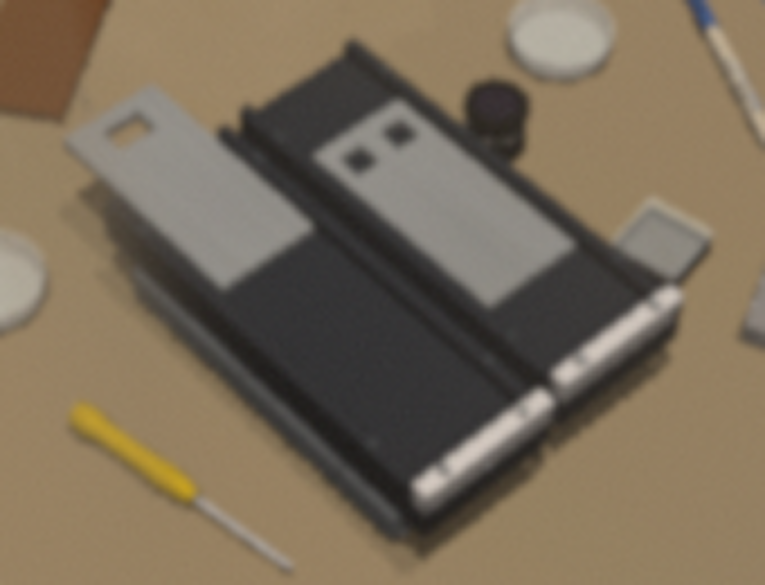

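```bash
cat >> h.py <<'E'
def plates(img,n="scene",off=(225,180),sz=(130,170),z=56,lo=95,hi=190,c=None):
    x0,y0=off;a=img[y0:y0+sz[0],x0:x0+sz[1]].astype(int)
    s=a.max(2)-a.min(2)
    m=((a.min(2)>lo)&(s<28)&(a.max(2)<hi)).astype(np.uint8)*255
    out=[]
    for k in cv2.findContours(m,cv2.RETR_EXTERNAL,cv2.CHAIN_APPROX_NONE)[0]:
        if cv2.contourArea(k)<400: continue
        P=np.array([ray(n,u+x0,v+y0,z,c)[:2] for u,v in k[:,0]],np.float32)
        r=cv2.minAreaRect(P);out.append((r,cv2.boxPoints(r)))
    return m,out
E
python3 - <<'E'
from h import *
im=cv2.imread("pics/scene0.png")[:,:,::-1]
c=vision.calibration("scene")
m,o=plates(im,c=c)
for r,b in o: print(r,b.round(0).tolist())
f=lambda x,y,z: ray("scene",x/4.5+225,y/4.5+180,z,c).round(1)
print("done",[f(*p,56) for p in [(150,85),(65,140),(315,232),(225,290)]])
print("due",[f(*p,56) for p in [(400,98),(315,152),(578,243),(490,306)]])
print("due holes",[f(*p,56) for p in [(360,160),(400,135)]])
# stop tops z=64: far-inner edge
print("stop done top L/R",[f(*p,64) for p in [(413,487),(545,393)]])
print("stop due",[f(*p,64) for p in [(553,378),(675,288)]])
print("rails z58 due far", [f(*p,58) for p in [(350,42),(660,285)]],"due near rail",[f(*p,58) for p in [(248,110),(545,365)]],"done far rail",[f(*p,58) for p in [(224,130),(530,392)]])
cv2.imwrite("pics/m.png",cv2.resize(m,None,fx=4,fy=4))
E
```

```text
((619.99462890625, -32.6041259765625), (61.19378662109375, 131.23855590820312), 14.573037147521973) [[574.0, 23.0], [607.0, -104.0], [666.0, -88.0], [633.0, 39.0]]
((508.92010498046875, 34.906410217285156), (61.353179931640625, 129.65159606933594), 14.564009666442871) [[463.0, 90.0], [496.0, -36.0], [555.0, -20.0], [522.0, 105.0]]
done [array([520.7, 103.9,  56. ]), array([465.2,  88. ,  56. ]), array([553. , -24.9,  56. ]), array([496.9, -38.1,  56. ])]
due [array([634.2,  36.5,  56. ]), array([577.2,  22.7,  56. ]), array([666.7, -89.7,  56. ]), array([ 608. , -104.6,   56. ])]
due holes [array([595.4,   7.5,  56. ]), array([621.9,  13.5,  56. ])]
stop done top L/R [array([ 521.9, -184.3,   64. ]), array([ 602. , -165.9,   64. ])]
stop due [array([ 609.7, -160.1,   64. ]), array([ 690.1, -140.1,   64. ])]
rails z58 due far [array([628.8,  82.9,  58. ]), array([ 687.7, -131.6,   58. ])] due near rail [array([558.4,  62.9,  58. ]), array([ 612.9, -148.3,   58. ])] done far rail [array([541.1,  55.8,  58. ]), array([ 598.6, -158.7,   58. ])]
```

View pics/m.png

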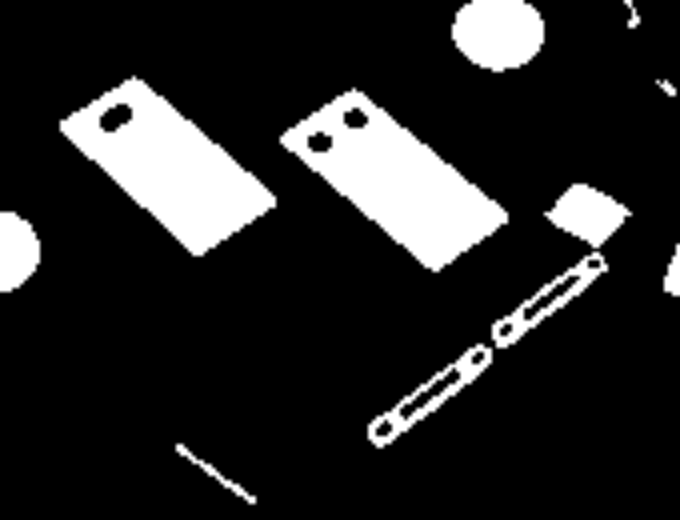

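The plate_done is the steel plate with one oblong hole at scene pixel (253,212). It overhangs on the nearer ledge. The plate_due is the steel plate with two square holes at (305,212), on the farther ledge. The brown plate at (235,187) and the green one at (167,170) are the look-alikes. The crop confirms this, and the rays onto z=56 measure both plates at about 61x130 mm.

```bash
python3 - <<'E'
from h import *
from scipy.spatial.transform import Rotation as R
s=sense();q=s["ee_rot"];M=R.from_quat([*q[1:],q[0]]).as_matrix();print(M.round(3))
c=vision.calibration("scene")
print("microscope base z0",[ray("scene",*p,0,c).round() for p in [(150,138),(270,108),(133,100)]])
print("stage at z~150",[ray("scene",*p,150,c).round() for p in [(130,90),(107,42)]])
a=np.radians(14.57);v=np.array([np.cos(a),np.sin(a),0])
z=M[:,2];
for t in (v,-v):
    ang=np.arctan2(np.cross(z,t)@M[:,0],z@t);print("turn about tool x",ang)
# target for start of push: s,t->xy
u=np.array([-np.sin(a),np.cos(a),0])
for n,(S,T) in {"done_start":(5,501.3),"due_start":(-281,591.8)}.items():
    p=u*S+v*T;print(n,p.round(1))
E
```

```text
[[-0.    -0.949  0.316]
 [-0.001  0.316  0.949]
 [-1.     0.    -0.001]]
microscope base z0 [array([363., 505.,   0.]), array([724., 477.,   0.]), array([368., 702.,   0.])]
stage at z~150 [array([347., 533., 150.]), array([350., 798., 150.])]
turn about tool x 0.9947199714435689
turn about tool x -2.146872682146224
done_start [483.9 130.9   0. ]
due_start [ 643.5 -123.1    0. ]
```

```bash
python3 -m pendant '[[0.18,0,0,0,0,-6,0],[0.36,0,0,0,0,-12,0],[0.54,0,0,0,-5,-15,0],[0.72,0,0,0,-10,-18,0],[0.9,0,0,0,-16,-21,0]]' 30; python3 - <<'E'
from h import *
from scipy.spatial.transform import Rotation as R
s=sense();q=s["ee_rot"];M=R.from_quat([*q[1:],q[0]]).as_matrix();print(M.round(3),s["eef_pos"],s["joints"])
print(M.T@(np.array([483.9,130.9,120])-s["eef_pos"])/10)
E
```

```text
time_s: 0.78
eef_pos: [248.8, 250.0, 201.3]
ee_rot: [0.697, -0.121, 0.696, 0.121]
force: [1.5, 0.4, 0.3]
grip_width: 0.004
[[ 0.001 -0.337  0.941]
 [ 0.     0.941  0.337]
 [-1.     0.     0.001]] [248.78930501 250.04680382 201.34620462] [ 4.51818639e-01 -8.35121843e-02  1.94670792e+00  1.23493227e-04
  1.27762594e+00  1.07679943e-01]
[  8.14443419 -19.14937116  18.10723125]
```

```bash
python3 -m pendant '[[0.03,0,0,1,-4,4,0],[0.06,0,0,3,-8,8,0],[0.095,0,0,5,-13,12,0],[0.095,0,0,7,-17,16,0],[0.095,0,0,8,-19,18,0]]'; python3 - <<'E'
from h import *
from scipy.spatial.transform import Rotation as R
s=sense();q=s["ee_rot"];M=R.from_quat([*q[1:],q[0]]).as_matrix();print(M.round(3),s["eef_pos"],s["joints"])
for n in ("scene","wrist"): cv2.imwrite(f"pics/{n}1.png",vision.capture(n)[:,:,::-1])
E
```

```text
time_s: 1.4
eef_pos: [483.9, 132.8, 119.7]
ee_rot: [0.701, -0.089, 0.702, 0.089]
force: [-0.6, 0.3, -0.8]
grip_width: 0.0
[[-0.002 -0.249  0.968]
 [-0.     0.968  0.249]
 [-1.     0.    -0.002]] [483.8611806  132.76815686 119.67449381] [ 3.39614951e-02  3.44827958e-01  1.67970671e+00 -1.47601465e-04
  1.11865996e+00 -2.17906875e-01]
```

View pics/wrist1.png

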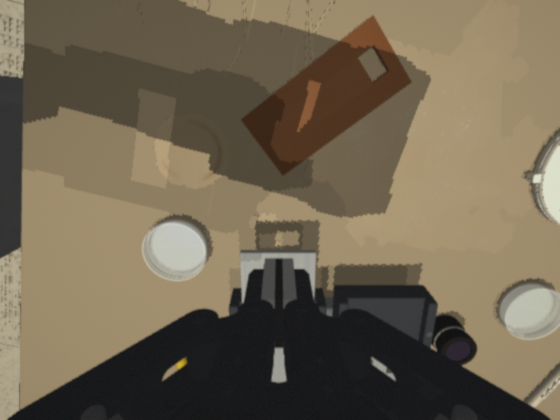

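View pics/scene1.png

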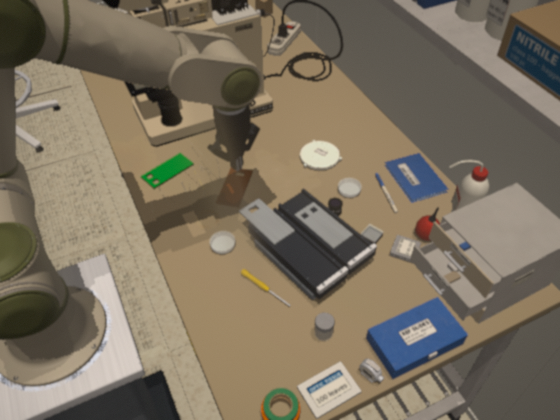

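```bash
python3 - <<'E'
from h import *
a=np.radians(14.57);v=np.array([np.cos(a),np.sin(a),0]);u=np.array([-np.sin(a),np.cos(a),0])
c=vision.calibration("wrist");s=sense()["eef_pos"];print("tcp s,t",s@u,s@v)
for n,(p,z) in dict(doneL=((240,251),56),doneR=((317,251),56),dueL=((333,288),58),dueR=((425,286),58),doneendR=((325,291),58),doneendL=((231,290),58)).items():
    x=ray("wrist",*p,z,c);print(n,x.round(1),(x@u).round(1),(x@v).round(1))
E
```

```text
tcp s,t 7.0541458547979525 501.4113556102289
doneL [460.9  93.6  56. ] -25.4 469.6
doneR [519.7 108.8  56. ] -25.4 530.4
dueL [541.3  81.3  58. ] -57.5 544.3
dueR [612.9 101.7  58. ] -55.7 618.8
doneendR [535.8  77.   58. ] -60.3 537.9
doneendL [461.3  58.6  58. ] -59.3 461.2
```

```bash
python3 -m pendant '[[0,0,0,4,0,0,0],[0,0,0,6.7,0,0,0],[0,0,0,6.7,-0.6,0,0],[0,0,0,6.7,-1.2,0,0],[0,0,0,6.7,-1.8,0,0]]'; python3 - <<'E'
from h import *
print(sense()["eef_pos"])
for n in ("wrist","side"): cv2.imwrite(f"pics/{n}2.png",vision.capture(n)[:,:,::-1])
E
```

```text
time_s: 2.12
eef_pos: [487.6, 116.7, 55.5]
ee_rot: [0.702, -0.09, 0.701, 0.089]
force: [0.2, -0.0, -0.1]
grip_width: 0.001
[487.56297099 116.67718878  55.49406304]
```

View pics/wrist2.png

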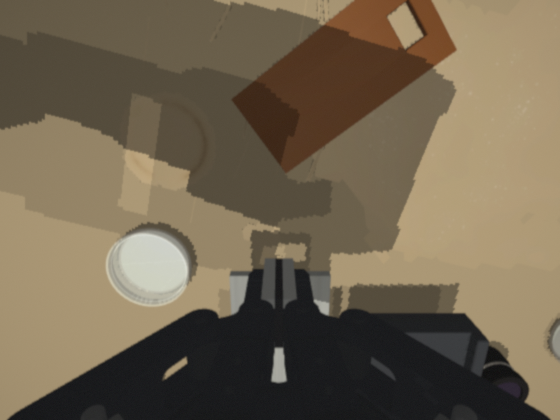

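View pics/side2.png

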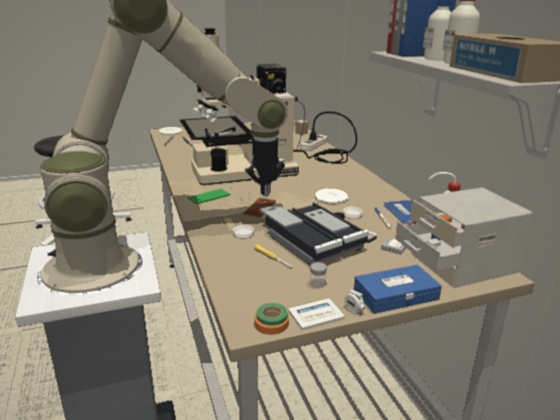

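```bash
python3 -m pendant '[[0,0,0,0,0,0,0],[0,0,0,0,0,0,0],[0,0,0,0,0,0,0],[0,0,0,0,0,0,0],[0,0,0,0,0,0,0]]'; python3 -c "
from rig import sense;print(sense()['eef_pos'])"
```

```text
time_s: 2.85
eef_pos: [486.8, 117.1, 54.2]
ee_rot: [0.701, -0.09, 0.701, 0.09]
force: [0.4, 0.0, 0.2]
grip_width: 0.0
[486.79841463 117.08627286  54.1554361 ]
```

```bash
python3 -m pendant '[[0,0,0,0.15,-0.2,0,0],[0,0,0,0.15,-1,0,0],[0,0,0,0.15,-2,0,0],[0,0,0,0.15,-3.2,0,0],[0,0,0,0.15,-4.5,0,0]]'; python3 - <<'E'
from h import *
print(sense()["eef_pos"])
cv2.imwrite("pics/scene3.png",cv2.resize(vision.capture("scene")[130:330,180:420,::-1],None,fx=3,fy=3))
E
```

```text
time_s: 3.48
eef_pos: [498.4, 72.5, 52.7]
ee_rot: [0.701, -0.09, 0.701, 0.089]
force: [0.5, 0.2, 0.4]
grip_width: -0.003
[498.41874358  72.47536562  52.74415965]
```

View pics/scene3.png

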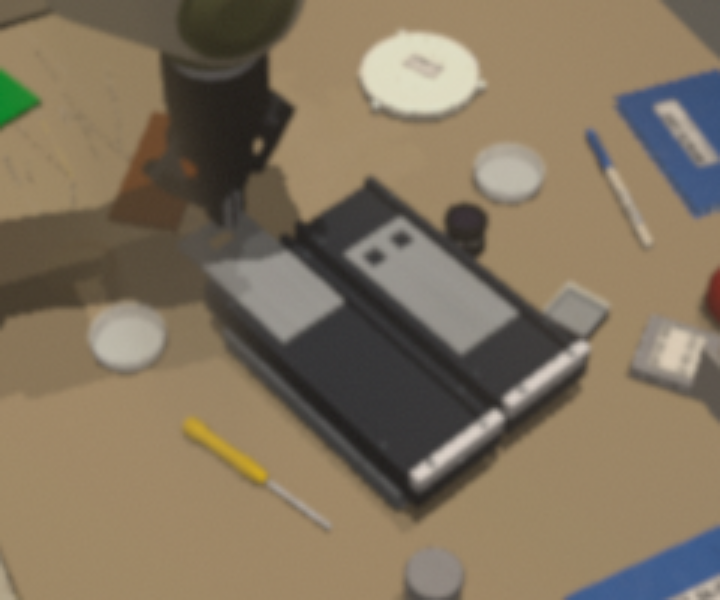

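```bash
python3 - <<'E'
from h import *
def proj(n,p):
    c=vision.calibration(n);E=c["extrinsics"];q=E[:3,:3].T@(np.array(p)-E[:3,3]);K=c["K"]
    return K[0,0]*q[0]/-q[2]+K[0,2], K[1,1]*-q[1]/-q[2]+K[1,2]
p=sense()["eef_pos"];print(p,sense()["force"])
for n in ("scene","side","wrist"):
    for dz in (0,19): print(n,dz,proj(n,p+[0,0,dz]))
im=vision.capture("side");cv2.imwrite("pics/side4.png",cv2.resize(im[150:270,200:390,::-1],None,fx=4,fy=4,interpolation=cv2.INTER_CUBIC))
im=vision.capture("wrist");cv2.imwrite("pics/wrist4.png",cv2.resize(im[190:340,180:380,::-1],None,fx=4,fy=4,interpolation=cv2.INTER_CUBIC))
im=vision.capture("scene");cv2.imwrite("pics/scene4.png",cv2.resize(im[170:260,225:335,::-1],None,fx=7,fy=6.5,interpolation=cv2.INTER_CUBIC))
E
```

```text
[498.86271918  71.28518475  52.74149049] [-0.02964958 -0.8617861   0.56910056]
scene 0 (np.float64(255.62023960923628), np.float64(212.00800063346847))
scene 19 (np.float64(255.216261739249), np.float64(206.52851207232513))
side 0 (np.float64(273.1503070350484), np.float64(210.8491987176614))
side 19 (np.float64(273.18501882038487), np.float64(204.83753307104055))
wrist 0 (np.float64(280.46331147837833), np.float64(246.82296270080803))
wrist 19 (np.float64(280.66535048994547), np.float64(262.061421261423))
```

View pics/side4.png

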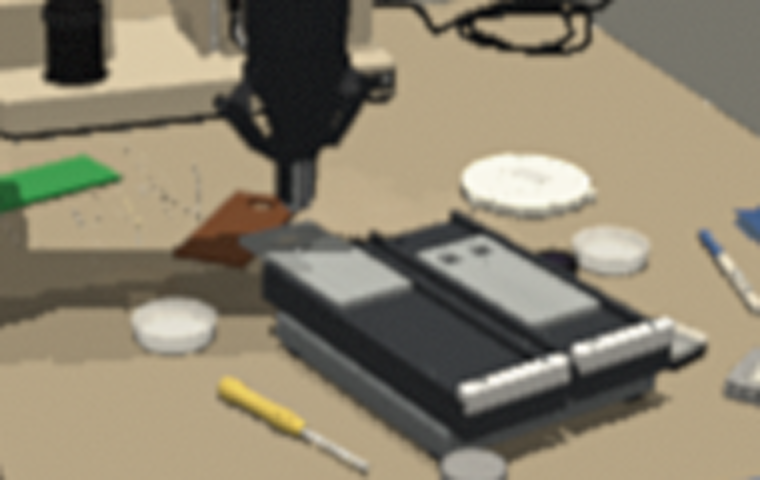

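View pics/wrist4.png

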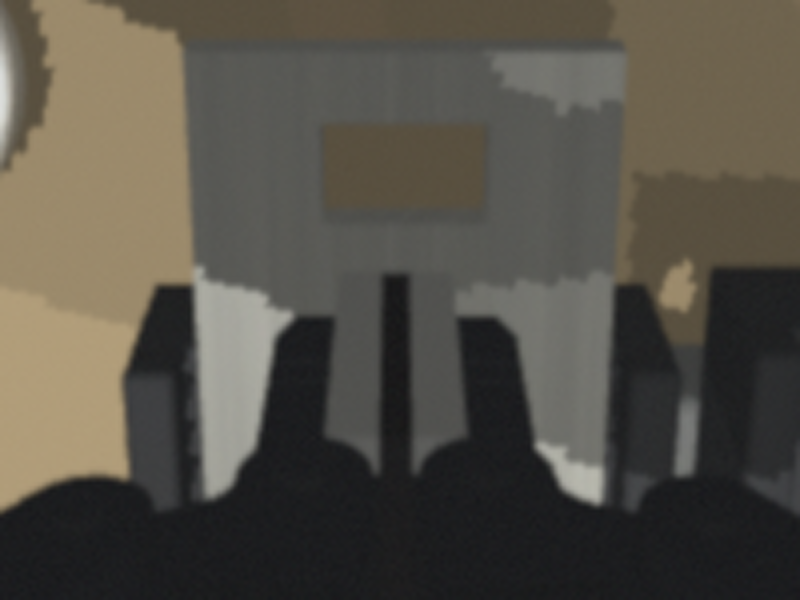

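View pics/scene4.png

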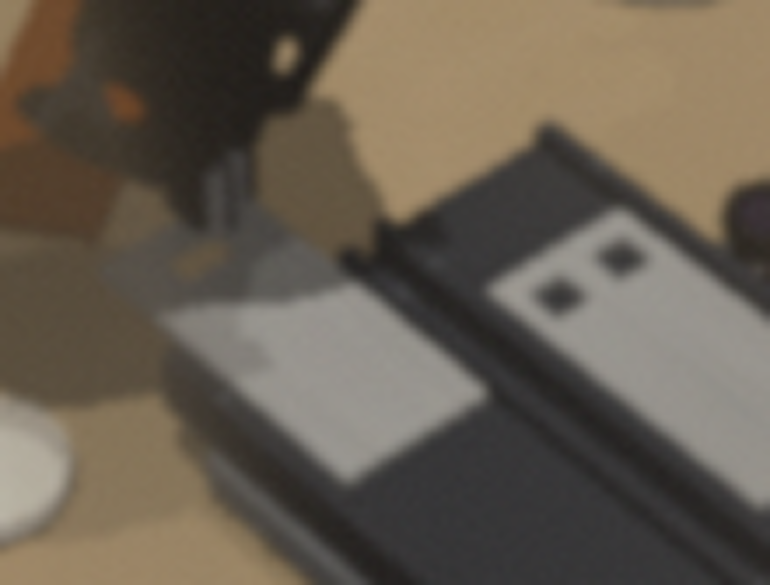

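The plate has not moved. The side view (273.7,201.8) and the scene view (257,205) both show the shut fingertips hovering above the plate, about 25 mm above the reported TCP. I'll probe the empty part of the done lane, whose surface is at z=50, to calibrate tip height by touch.

```bash
python3 -m pendant '[[0,0,0,-1.2,-2,0,0],[0,0,0,-1.2,-7,0,0],[0,0,0,-1.2,-12,0,0],[0,0,0,-1.2,-16,0,0],[0,0,0,-0.5,-17.5,0,0]]'; python3 - <<'E'
from h import *
p=sense()["eef_pos"];print(p)
cv2.imwrite("pics/side5.png",cv2.resize(vision.capture("side")[150:270,200:390,::-1],None,fx=4,fy=4,interpolation=cv2.INTER_CUBIC))
E
```

```text
time_s: 4.3
eef_pos: [542.6, -97.4, 57.7]
ee_rot: [0.702, -0.089, 0.701, 0.089]
force: [0.1, 0.3, -0.0]
grip_width: 0.003
[542.62857057 -97.38524696  57.73218062]
```

View pics/side5.png

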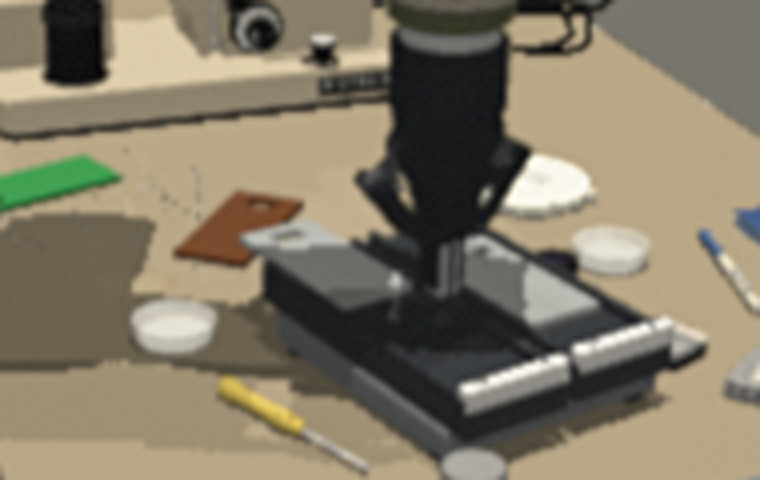

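```bash
python3 -m pendant '[[0,0,0,0.8,0,0,0],[0,0,0,1.2,0,0,0],[0,0,0,1.4,0,0,0],[0,0,0,1.6,0,0,0],[0,0,0,1.8,0,0,0]]'; python3 -c "
from h import *
print(sense()['eef_pos'],sense()['force']);cv2.imwrite('pics/side6.png',cv2.resize(vision.capture('side')[150:270,200:390,::-1],None,fx=4,fy=4,interpolation=cv2.INTER_CUBIC))
print(sense()['eef_pos'],sense()['force'])"
```

```text
time_s: 4.97
eef_pos: [542.2, -95.7, 39.7]
ee_rot: [0.701, -0.09, 0.701, 0.09]
force: [0.7, 0.1, -0.2]
grip_width: -0.001
[542.17432108 -95.71291346  39.72465286] [ 0.70220253  0.05125198 -0.19481575]
[542.02106009 -95.7285389   39.45104975] [-0.58636737  0.68694433  0.42095383]
```

View pics/side6.png

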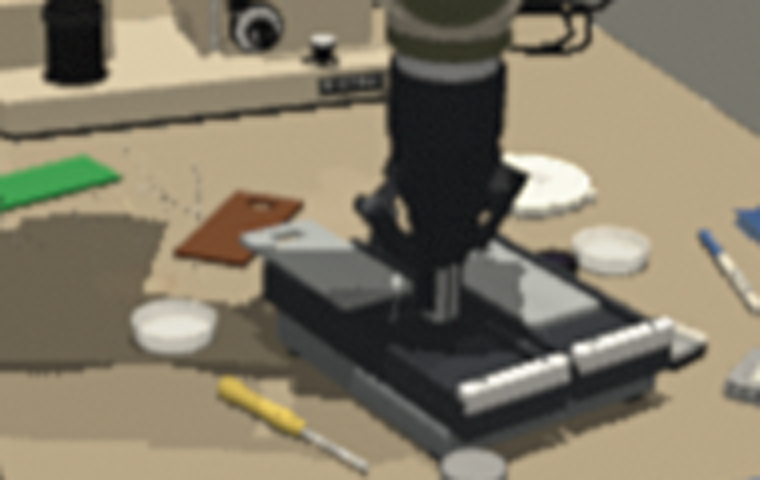

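```bash
python3 -m pendant '[[0,0,0,0.3,0,0,0],[0,0,0,0.5,0,0,0],[0,0,0,0.6,0,0,0],[0,0,0,0.7,0,0,0],[0,0,0,0.8,0,0,0]]'; python3 -c "
from h import *
print(sense()['eef_pos'],sense()['force'])"
```

```text
time_s: 5.65
eef_pos: [542.1, -95.9, 31.7]
ee_rot: [0.701, -0.09, 0.701, 0.09]
force: [-0.7, -0.4, -0.2]
grip_width: 0.001
[542.13577307 -95.90930756  31.66775329] [-0.73017946 -0.37479311 -0.16100361]
```

```bash
python3 -m pendant '[[0,0,0,0.1,0,0,0],[0,0,0,0.2,0,0,0],[0,0,0,0.25,0,0,0],[0,0,0,0.3,0,0,0],[0,0,0,0.35,0,0,0]]'; python3 -c "
from h import *
print(sense()['eef_pos'],sense()['force']);cv2.imwrite('pics/side7.png',cv2.resize(vision.capture('side')[150:270,200:390,::-1],None,fx=4,fy=4,interpolation=cv2.INTER_CUBIC))
print(sense()['eef_pos'],sense()['force'])"
```

```text
time_s: 6.28
eef_pos: [542.1, -95.9, 28.2]
ee_rot: [0.701, -0.09, 0.701, 0.09]
force: [-0.7, 0.2, -0.3]
grip_width: 0.0
[542.14158615 -95.88003781  28.19854118] [-0.68629093  0.2369752  -0.33464796]
[542.09227449 -95.90049535  28.12709016] [ 0.40372972  0.22065609 -0.13564989]
```

View pics/side7.png

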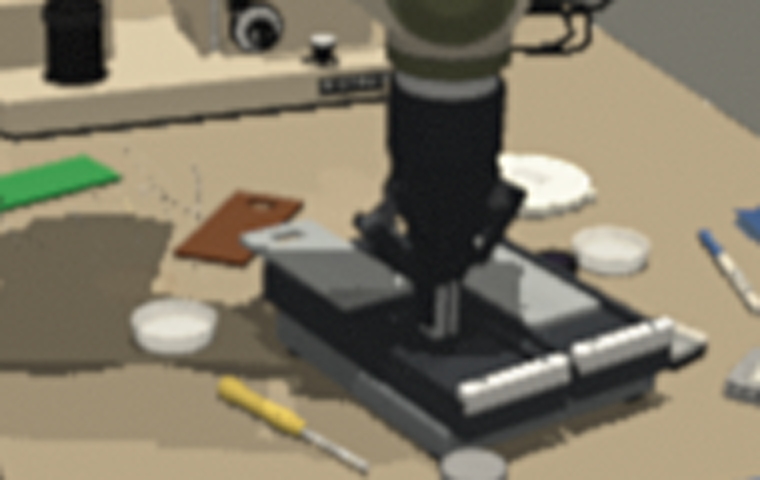

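```bash
python3 -m pendant '[[0,0,0,0.08,0,0,0],[0,0,0,0.15,0,0,0],[0,0,0,0.2,0,0,0],[0,0,0,0.25,0,0,0],[0,0,0,0.3,0,0,0]]'; python3 -c "
from h import *
print(sense()['eef_pos'],sense()['force'])"
```

```text
time_s: 6.95
eef_pos: [542.1, -95.9, 25.2]
ee_rot: [0.701, -0.09, 0.701, 0.09]
force: [-0.1, -0.2, 1.5]
grip_width: 0.004
[542.11711931 -95.89639737  25.17144751] [-0.112004   -0.19848159  1.4561418 ]
```

```bash
python3 -m pendant '[[0,0,0,0.03,0,0,0],[0,0,0,0.06,0,0,0],[0,0,0,0.1,0,0,0],[0,0,0,0.1,0,0,0],[0,0,0,0.1,0,0,0]]'; python3 -c "
from h import *
print(sense()['eef_pos'],sense()['force'])"
```

```text
time_s: 7.58
eef_pos: [542.1, -95.9, 24.2]
ee_rot: [0.701, -0.09, 0.701, 0.09]
force: [-0.6, 0.9, 0.7]
grip_width: 0.001
[542.11004908 -95.90443325  24.19177238] [-0.59787454  0.89395091  0.66785262]
```

No contact yet; I'll continue.

```bash
python3 -m pendant '[[0,0,0,0.05,0,0,0],[0,0,0,0.1,0,0,0],[0,0,0,0.15,0,0,0],[0,0,0,0.2,0,0,0],[0,0,0,0.2,0,0,0]]'; python3 -c "
from h import *
print(sense()['eef_pos'],sense()['force'])"
```

```text
time_s: 8.2
eef_pos: [542.1, -95.9, 22.2]
ee_rot: [0.701, -0.09, 0.701, 0.09]
force: [-0.1, 0.3, -0.7]
grip_width: 0.006
[542.08171513 -95.86482752  22.156997  ] [-0.10900919  0.25790135 -0.73118231]
```

```bash
cat >> h.py <<'E'
def proj(n,p,c=None):
    c=c or vision.calibration(n);E=c["extrinsics"];q=E[:3,:3].T@(np.array(p)-E[:3,3]);K=c["K"]
    return K[0,0]*q[0]/-q[2]+K[0,2], K[1,1]*-q[1]/-q[2]+K[1,2]
E
python3 - <<'E'
from h import *
p=sense()['eef_pos']
for n in("side","scene"):
  for z in (22,50,60): print(n,z,np.round(proj(n,[p[0],p[1],z]),1))
cv2.imwrite('pics/side8.png',cv2.resize(vision.capture('side')[195:255,270:350,::-1],None,fx=8,fy=8,interpolation=cv2.INTER_CUBIC))
E
```

```text
side 22 [308.2 244.3]
side 50 [308.5 234.9]
side 60 [308.6 231.5]
scene 22 [305.  265.2]
scene 50 [305.3 257.6]
scene 60 [305.4 254.8]
```

View pics/side8.png

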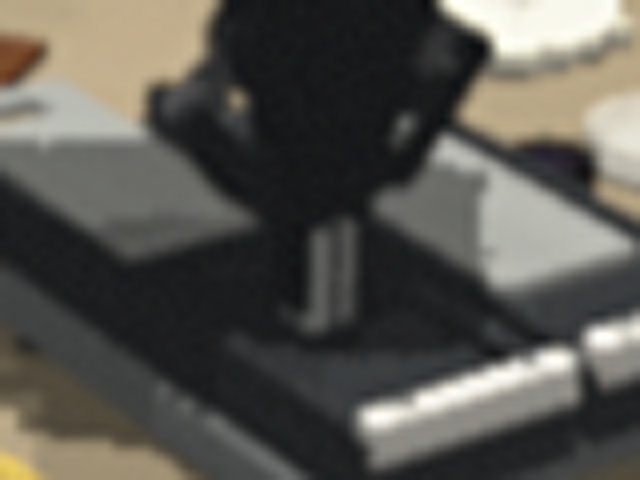

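```bash
python3 -m pendant '[[0,0,0,0.05,0,0,0],[0,0,0,0.1,0,0,0],[0,0,0,0.15,0,0,0],[0,0,0,0.15,0,0,0],[0,0,0,0.15,0,0,0]]'; python3 -c "
from h import *
print(sense()['eef_pos'],sense()['force'],sense()['tau'])"
```

```text
time_s: 8.88
eef_pos: [542.1, -95.9, 20.7]
ee_rot: [0.701, -0.09, 0.701, 0.09]
force: [0.7, -0.2, -0.3]
grip_width: 0.001
[542.11551499 -95.88085114  20.68808228] [ 0.70442078 -0.24911693 -0.29379874] [-5.00284532e-04 -4.74995506e+01 -2.06673217e+01 -2.35805828e-04
  4.50198158e-04 -4.18812665e-07]
```

```bash
python3 -m pendant '[[0,0,0,0.05,0,0,0],[0,0,0,0.1,0,0,0],[0,0,0,0.15,0,0,0],[0,0,0,0.2,0,0,0],[0,0,0,0.2,0,0,0]]'; python3 -c "
from h import *
print(sense()['eef_pos'],sense()['force'])
cv2.imwrite('pics/side9.png',cv2.resize(vision.capture('side')[195:255,270:350,::-1],None,fx=8,fy=8,interpolation=cv2.INTER_CUBIC))"
```

```text
time_s: 9.5
eef_pos: [542.2, -95.9, 19.9]
ee_rot: [0.702, -0.09, 0.701, 0.09]
force: [-5.2, 2.2, 12.8]
grip_width: -0.003
[542.20791803 -95.91067129  19.9273234 ] [-5.24417376  2.22021695 12.84688692]
```

View pics/side9.png

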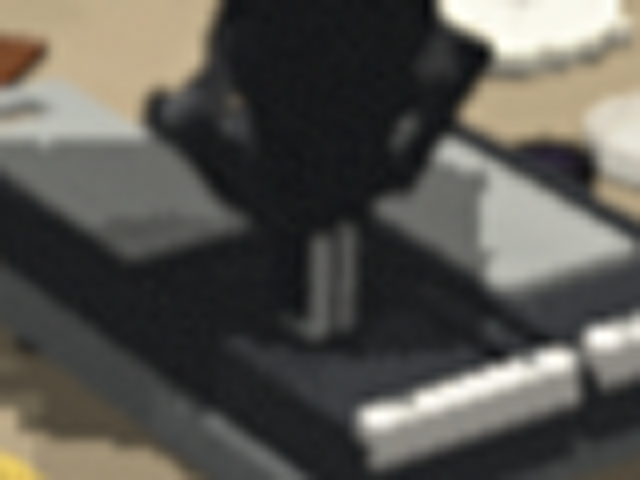

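Contact at TCP reading 20.2 on the z=50 surface, so the real tip is about 30 mm above the reported TCP. A tip height of 52.7 needs a reading of about 22.9. I'll go back past the plate's open end.

```bash
python3 -m pendant '[[0,0,0,-3,0,0,0],[0,0,0,-3.5,5,0,0],[0,0,0,-3.5,11,0,0],[0,0,0,-3.5,17,0,0],[0,0,0,-3.5,23.4,0,0]]';python3 -m pendant '[[0,0,0,0,0,0,0],[0,0,0,1.5,0,0,0],[0,0,0,3.08,0,0,0],[0,0,0,3.08,-0.5,0,0],[0,0,0,3.08,-1,0,0]]'; python3 -c "
from h import *
print(sense()['eef_pos'],sense()['force'])
cv2.imwrite('pics/side10.png',cv2.resize(vision.capture('side')[165:245,230:340,::-1],None,fx=7,fy=7,interpolation=cv2.INTER_CUBIC))"
```

```text
time_s: 10.18
eef_pos: [483.1, 130.8, 53.8]
ee_rot: [0.702, -0.089, 0.701, 0.089]
force: [1.5, -0.0, -0.3]
grip_width: 0.002
time_s: 10.8
eef_pos: [486.6, 118.5, 22.8]
ee_rot: [0.701, -0.089, 0.701, 0.089]
force: [-0.5, -0.3, 0.4]
grip_width: 0.005
[486.57187338 118.53382619  22.81052565] [-0.47849022 -0.32409302  0.4007691 ]
```

View pics/side10.png

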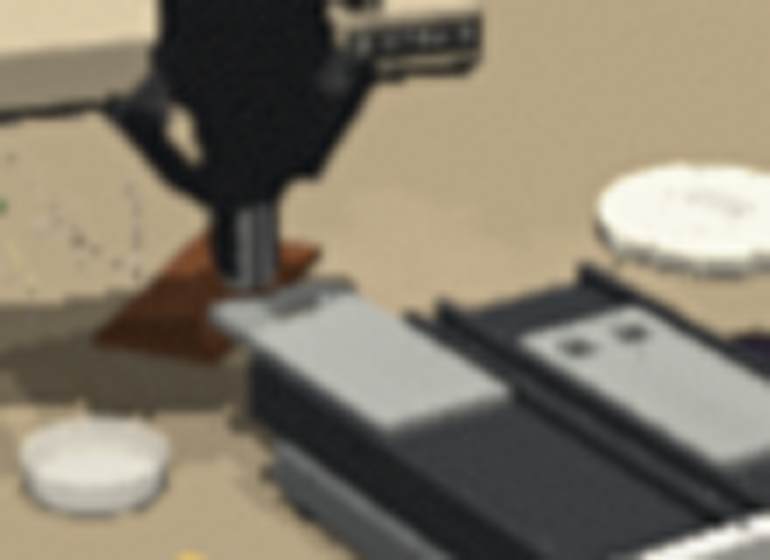

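```bash
python3 -m pendant '[[0,0,0,0,-0.7,0,0],[0,0,0,0,-1.5,0,0],[0,0,0,0,-2.4,0,0],[0,0,0,0,-3.4,0,0],[0,0,0,0,-4.5,0,0]]'; python3 -c "
from h import *
print(sense()['eef_pos'],sense()['force'])
cv2.imwrite('pics/scene11.png',cv2.resize(vision.capture('scene')[180:310,225:395,::-1],None,fx=4.5,fy=4.5,interpolation=cv2.INTER_CUBIC))"
```

```text
time_s: 11.48
eef_pos: [497.8, 75.4, 23.1]
ee_rot: [0.702, -0.09, 0.701, 0.09]
force: [-0.7, 3.5, 2.6]
grip_width: 0.001
[497.75708297  75.35528683  23.06942961] [-0.66658174  3.45554696  2.61519014]
```

View pics/scene11.png

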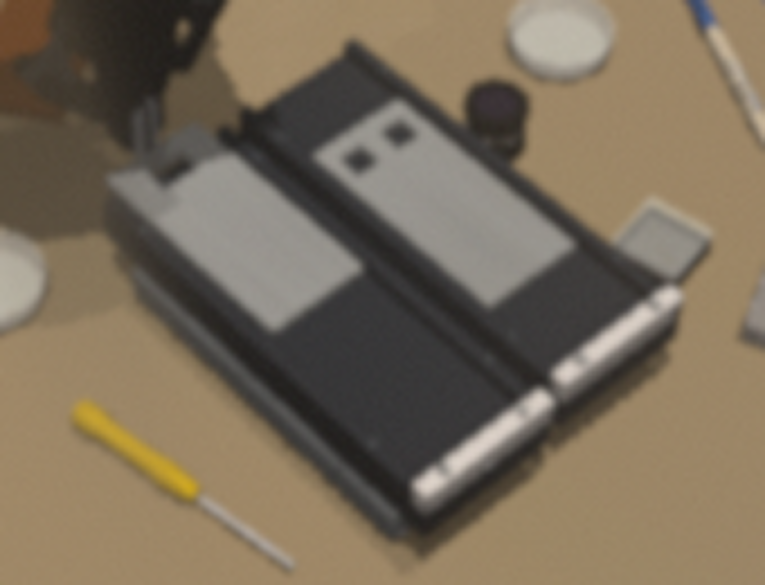

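```bash
python3 -c "
from h import *
a=np.radians(14.57);v=np.array([np.cos(a),np.sin(a),0]);u=np.array([-np.sin(a),np.cos(a),0])
for p in ((364,265),(275,330)):
  x=ray('scene',p[0]/4.5+225,p[1]/4.5+180,56);print(x@u,x@v)
print(sense()['eef_pos']@u)"
```

```text
-194.978353060638 533.2028892028652
-196.50920912146864 473.78708906860027
-53.47829605242691
```

```bash
python3 -m pendant '[[0,0,0,0,-1,0,0],[0,0,0,0,-2,0,0],[0,0,0,0,-3.2,0,0],[0,0,0,0,-4.4,0,0],[0,0,0,0,-5.5,0,0]]';python3 -m pendant '[[0,0,0,0,-1,0,0],[0,0,0,0,-2.2,0,0],[0,0,0,0,-3.4,0,0],[0,0,0,0,-4.4,0,0],[0,0,0,0,-5.2,0,0]]'; python3 -c "
from h import *
a=np.radians(14.57);v=np.array([np.cos(a),np.sin(a),0]);u=np.array([-np.sin(a),np.cos(a),0])
print(sense()['eef_pos']@u,sense()['eef_pos']@v)
cv2.imwrite('pics/scene12.png',cv2.resize(vision.capture('scene')[180:310,225:395,::-1],None,fx=4.5,fy=4.5,interpolation=cv2.INTER_CUBIC))"
```

```text
time_s: 12.15
eef_pos: [511.5, 21.9, 22.9]
ee_rot: [0.701, -0.089, 0.701, 0.09]
force: [-0.6, 5.3, 4.3]
grip_width: 0.003
time_s: 12.78
eef_pos: [524.4, -28.4, 22.9]
ee_rot: [0.701, -0.089, 0.702, 0.09]
force: [-1.6, 5.5, 6.3]
grip_width: -0.001
-159.37993713505588 500.42953823135883
```

View pics/scene12.png

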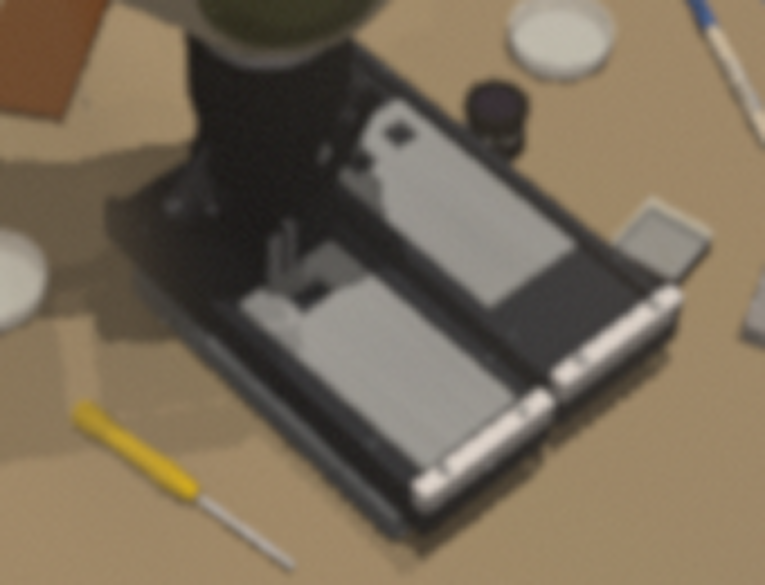

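```bash
python3 -m pendant '[[0,0,0,0,-0.2,0,0],[0,0,0,0,-0.4,0,0],[0,0,0,0,-0.5,0,0],[0,0,0,0,-0.6,0,0],[0,0,0,0,-0.7,0,0]]'; python3 -c "
from h import *
a=np.radians(14.57);v=np.array([np.cos(a),np.sin(a),0]);u=np.array([-np.sin(a),np.cos(a),0])
print(sense()['eef_pos']@u,sense()['eef_pos']@v)"
```

```text
time_s: 13.45
eef_pos: [525.7, -33.4, 22.9]
ee_rot: [0.701, -0.088, 0.702, 0.09]
force: [-2.9, 15.0, 9.2]
grip_width: -0.002
-164.53711610661523 500.37184269244216
```

```bash
python3 -m pendant '[[0,0,0,0,-0.05,0,0],[0,0,0,0,-0.1,0,0],[0,0,0,0,-0.1,0,0],[0,0,0,0,-0.1,0,0],[0,0,0,0,-0.1,0,0]]'; python3 -c "
from h import *
a=np.radians(14.57);v=np.array([np.cos(a),np.sin(a),0]);u=np.array([-np.sin(a),np.cos(a),0])
print(sense()['eef_pos']@u,sense()['eef_pos']@v)
cv2.imwrite('pics/scene13.png',cv2.resize(vision.capture('scene')[225:310,285:395,::-1],None,fx=7,fy=7,interpolation=cv2.INTER_CUBIC))"
```

```text
time_s: 14.08
eef_pos: [525.7, -33.4, 22.9]
ee_rot: [0.701, -0.088, 0.702, 0.091]
force: [-3.3, 17.5, 9.8]
grip_width: 0.002
-164.6089513478552 500.360184354376
```

View pics/scene13.png

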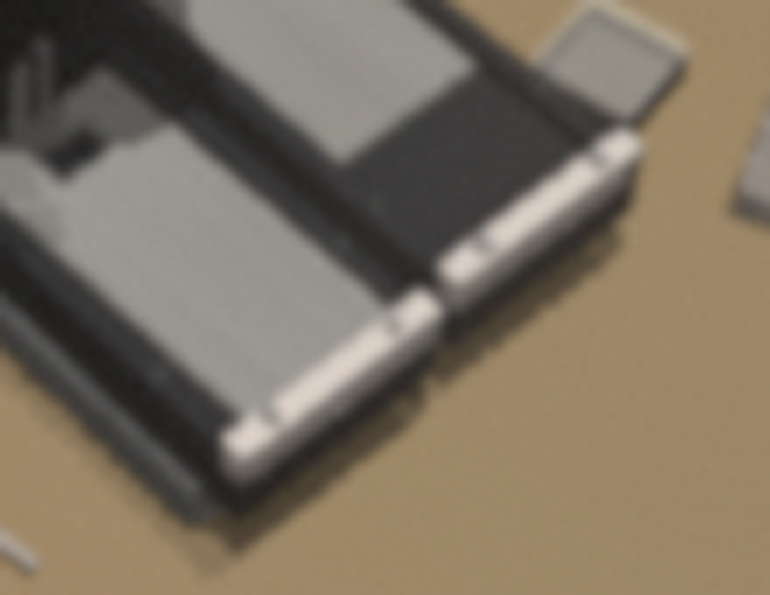

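Push stalled with the force rising to 17.5 N, and the plate edge meets the stop at crop (270,405)–(390,310). I'll back off and lift.

```bash
python3 -m pendant '[[0,0,0,0,0.5,0,0],[0,0,0,0,1.2,0,0],[0,0,0,-2.5,1.2,0,0],[0,0,0,-5,1.2,2,0],[0,0,0,-6,-2,6,0]]'; python3 -c "
from h import *
from scipy.spatial.transform import Rotation as R
a=np.radians(14.57);v=np.array([np.cos(a),np.sin(a),0]);u=np.array([-np.sin(a),np.cos(a),0])
s=sense();p=s['eef_pos'];q=s['ee_rot'];M=R.from_quat([*q[1:],q[0]]).as_matrix();print(p,s['force'],p@u,p@v,M.round(3))
d=-278*u+591.8*v-p;d[2]=0;print(M.T@d/10)
cv2.imwrite('pics/scene14.png',cv2.resize(vision.capture('scene')[180:310,225:395,::-1],None,fx=4.5,fy=4.5,interpolation=cv2.INTER_CUBIC))"
```

```text
time_s: 14.75
eef_pos: [590.1, -39.1, 84.6]
ee_rot: [0.702, -0.09, 0.701, 0.09]
force: [0.4, -0.3, 0.1]
grip_width: 0.001
[590.12100417 -39.14369586  84.56554463] [ 0.35714103 -0.28373067  0.08409798] -186.33726779856156 561.2962240331303 [[ 0.001 -0.253  0.968]
 [-0.001  0.968  0.253]
 [-1.    -0.001  0.001]]
[ 0.01313366 -9.17026815  3.03831826]
```

View pics/scene14.png

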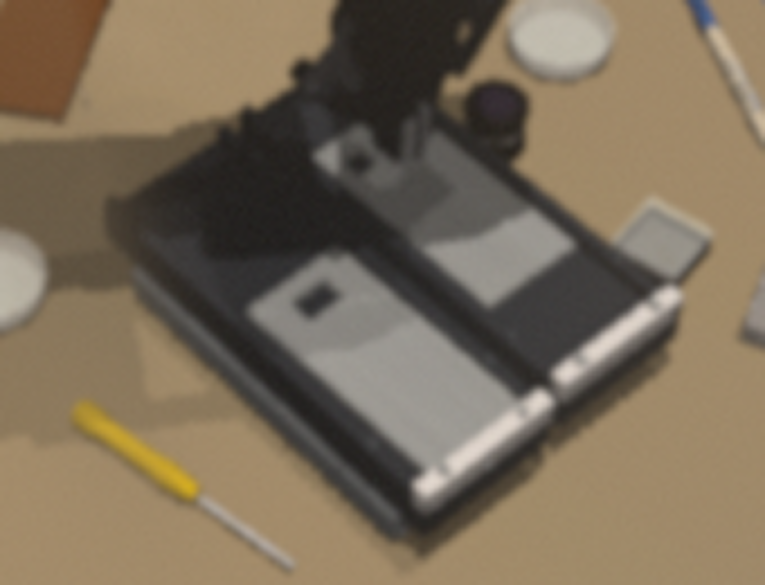

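```bash
python3 -m pendant '[[0,0,0,0,-3,1,0],[0,0,0,0,-6,2,0],[0,0,0,0,-8,3.1,0],[0,0,0,0,-9,3.1,0],[0,0,0,0,-9,3.1,0]]'; python3 -c "
from h import *
a=np.radians(14.57);v=np.array([np.cos(a),np.sin(a),0]);u=np.array([-np.sin(a),np.cos(a),0])
s=sense();p=s['eef_pos'];print(p,s['joints'],p@u,p@v)
cv2.imwrite('pics/scene15.png',cv2.resize(vision.capture('scene')[180:310,225:395,::-1],None,fx=4.5,fy=4.5,interpolation=cv2.INTER_CUBIC))
cv2.imwrite('pics/wrist15.png',vision.capture('wrist')[:,:,::-1])"
```

```text
time_s: 15.42
eef_pos: [641.6, -119.3, 82.5]
ee_rot: [0.701, -0.089, 0.702, 0.089]
force: [0.3, 0.2, 0.4]
grip_width: -0.002
[ 641.64244687 -119.34582783   82.48734869] [-3.62939337e-01  6.95376808e-01  1.21839895e+00 -2.71883969e-04
  1.22855381e+00 -6.16199487e-01] -276.9210508425366 590.9849303021781
```

View pics/scene15.png

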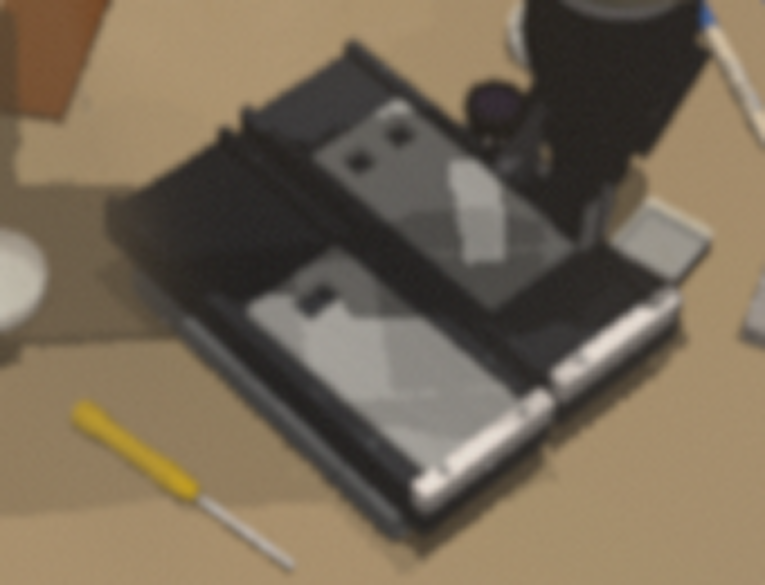

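View pics/wrist15.png

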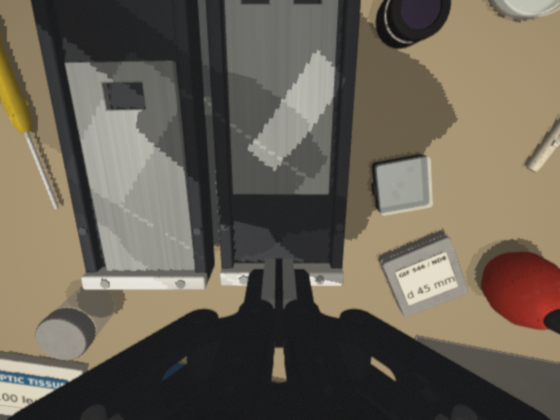

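```bash
python3 -c "
from h import *
a=np.radians(14.57);v=np.array([np.cos(a),np.sin(a),0]);u=np.array([-np.sin(a),np.cos(a),0])
for n,p,z in (('plate',(232,194),56),('plateR',(330,194),56),('stop dueL',(235,269),64),('done plate R',(198,268),56),('doneplate open',(120,62),56),('stop done',(140,276),64)):
  x=ray('wrist',*p,z);print(n,x.round(1),(x@u).round(1),(x@v).round(1))"
```

```text
plate [ 606.1 -102.8   56. ] -251.9 560.8
plateR [665.8 -87.2  56. ] -251.9 622.5
stop dueL [ 619.2 -149.5   64. ] -300.4 561.7
done plate R [ 594.6 -159.5   56. ] -304.0 535.4
doneplate open [529.6 -43.9  56. ] -175.7 501.6
stop done [ 559.8 -170.3   64. ] -305.6 499.0
```

```bash
python3 -m pendant '[[0,0,0,2,0,0.1,0],[0,0,0,4,0,0.1,0],[0,0,0,5,0,0.1,0],[0,0,0,5.6,0,0.1,0],[0,0,0,5.95,0,0.1,0]]'; python3 -c "
from h import *
a=np.radians(14.57);v=np.array([np.cos(a),np.sin(a),0]);u=np.array([-np.sin(a),np.cos(a),0])
s=sense();p=s['eef_pos'];print(p,s['force'],p@u,p@v)
cv2.imwrite('pics/side16.png',cv2.resize(vision.capture('side')[165:265,240:370,::-1],None,fx=6,fy=6,interpolation=cv2.INTER_CUBIC))"
```

```text
time_s: 16.15
eef_pos: [643.3, -118.7, 23.7]
ee_rot: [0.702, -0.09, 0.701, 0.089]
force: [0.6, -0.3, -0.2]
grip_width: 0.001
[ 643.28749504 -118.68961903   23.69294005] [ 0.58820824 -0.30729663 -0.18548336] -276.6997776943738 592.7421530173632
```

View pics/side16.png

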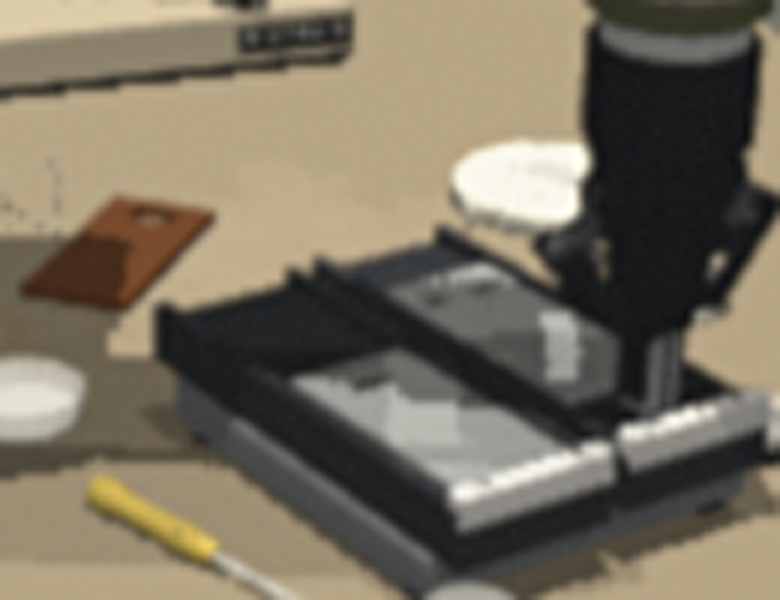

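```bash
python3 -m pendant '[[0,0,0,0,0.8,0,0],[0,0,0,0,1.6,0,0],[0,0,0,0,2.4,0,0],[0,0,0,0,3.3,0,0],[0,0,0,0,4.2,0,0]]'; python3 -m pendant '[[0,0,0,0,1,0,0],[0,0,0,0,2,0,0],[0,0,0,0,3,0,0],[0,0,0,0,3.7,0,0],[0,0,0,0,4.2,0,0]]'; python3 -c "
from h import *
a=np.radians(14.57);v=np.array([np.cos(a),np.sin(a),0]);u=np.array([-np.sin(a),np.cos(a),0])
s=sense();p=s['eef_pos'];print(p,s['force'],p@u,p@v)
cv2.imwrite('pics/scene17.png',cv2.resize(vision.capture('scene')[170:300,225:395,::-1],None,fx=4.5,fy=4.5,interpolation=cv2.INTER_CUBIC))"
```

```text
time_s: 16.82
eef_pos: [632.6, -77.7, 23.7]
ee_rot: [0.702, -0.09, 0.701, 0.089]
force: [1.2, -1.9, 1.2]
grip_width: -0.001
time_s: 17.45
eef_pos: [622.0, -37.2, 23.6]
ee_rot: [0.702, -0.09, 0.701, 0.09]
force: [1.3, -3.5, 3.0]
grip_width: 0.002
[622.04101778 -37.15502566  23.57734803] [ 1.28051136 -3.48366204  3.02197088] -192.44243384928023 592.6899977131219
```

View pics/scene17.png

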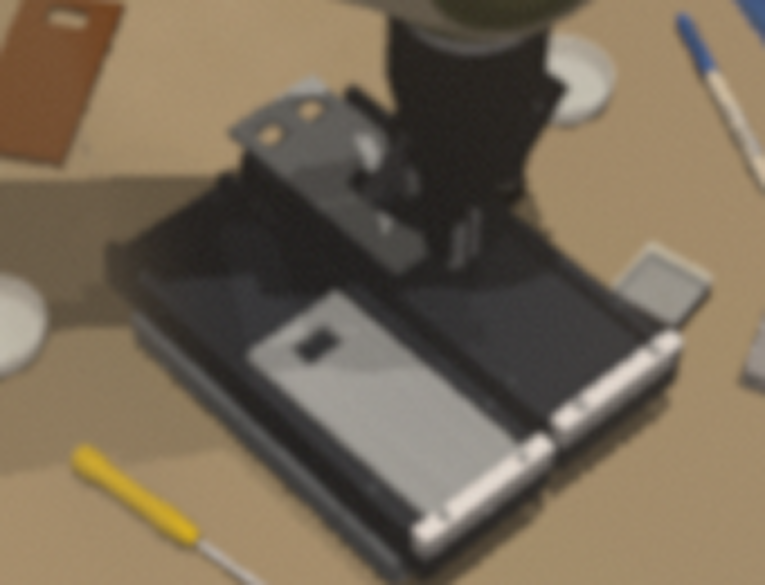

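```bash
python3 -c "
from h import *
a=np.radians(14.57);v=np.array([np.cos(a),np.sin(a),0]);u=np.array([-np.sin(a),np.cos(a),0])
for n,(x,y),z in (('R',(320,78),56),('L',(230,130),56),('inner',(405,275),56),('railR',(350,88),58),('railL',(248,155),58),('h',(313,110),56),('h',(270,133),56)):
  X=ray('scene',x/4.5+225,y/4.5+170,z);print(n,(X@u).round(1),(X@v).round(1))
print(sense()['eef_pos']@u)"
```

```text
R -60.9 623.1
L -58.3 561.9
inner -191.9 563.7
railR -78.5 628.9
railL -79.6 556.2
h -76.2 604.5
h -73.9 576.4
-191.96250717270308
```

```bash
python3 -m pendant '[[0,0,0,0,0.5,0,0],[0,0,0,0,1,0,0],[0,0,0,0,1.4,0,0],[0,0,0,0,1.7,0,0],[0,0,0,0,1.9,0,0]]'; python3 -c "
from h import *
a=np.radians(14.57);v=np.array([np.cos(a),np.sin(a),0]);u=np.array([-np.sin(a),np.cos(a),0])
s=sense();p=s['eef_pos'];print(p,s['force'],p@u,p@v)"
python3 -m pendant '[[0,0,0,0,-0.6,0,0],[0,0,0,0,-1.2,0,0],[0,0,0,-2.5,-1.2,0,0],[0,0,0,-5,-2,0,0],[0,0,0,-7,-6,0,0]]';python3 -m pendant '[[0,0,0,-3,-3,0,0],[0,0,0,-5,-6,0,0],[0,0,0,-5,-8,0,0],[0,0,0,-5,-8,0,0],[0,0,0,-5,-8,0,0]]'
python3 -c "
from h import *
from rig import sense
im=vision.capture('scene')
cv2.imwrite('pics/scene18f.png',im[:,:,::-1])
cv2.imwrite('pics/scene18.png',cv2.resize(im[170:300,225:395,::-1],None,fx=4.5,fy=4.5,interpolation=cv2.INTER_CUBIC))
cv2.imwrite('pics/wrist18.png',vision.capture('wrist')[:,:,::-1])
print(sense()['eef_pos'])"
```

```text
time_s: 18.12
eef_pos: [617.3, -19.0, 23.5]
ee_rot: [0.701, -0.09, 0.701, 0.09]
force: [1.8, -4.8, 4.7]
grip_width: 0.005
[617.27232082 -18.97310425  23.49617605] [ 1.78724427 -4.81960227  4.65625622] -173.64559850386547 592.6485491908726
time_s: 18.75
eef_pos: [632.1, -76.1, 94.0]
ee_rot: [0.701, -0.09, 0.702, 0.091]
force: [0.2, -0.6, -1.0]
grip_width: 0.001
time_s: 19.38
eef_pos: [651.9, -153.4, 142.0]
ee_rot: [0.701, -0.089, 0.702, 0.09]
force: [-0.3, 0.7, 0.8]
grip_width: 0.002
[ 652.13218097 -153.3284656   142.71320165]
```

View pics/scene18.png

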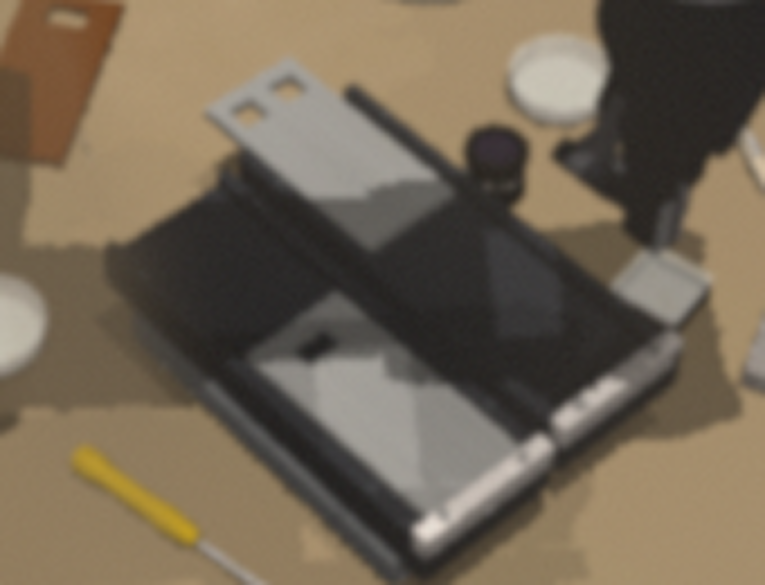

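View pics/wrist18.png

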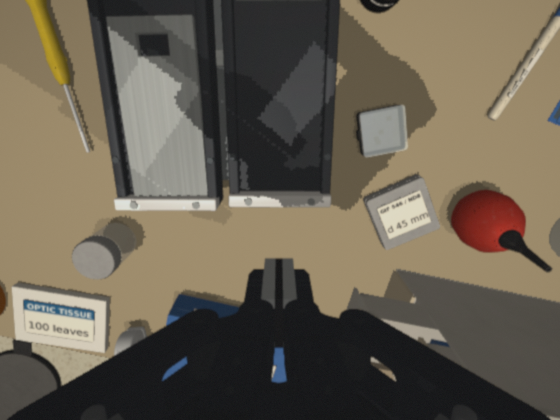

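```bash
python3 -c "
from h import *
a=np.radians(14.57);v=np.array([np.cos(a),np.sin(a),0]);u=np.array([-np.sin(a),np.cos(a),0])
for n,(x,y),z in (('R',(293,58),56),('L',(207,108),56),('innerR',(452,190),56),('innerL',(375,252),56),('railR',(350,88),58),('railL',(242,155),58),('h',(288,87),56),('h',(248,112),56),('done L',(243,352),56),('done R',(338,292),56),('stopdueL',(553,422),64)):
  X=ray('scene',x/4.5+225,y/4.5+170,z);print(n,(X@u).round(1),(X@v).round(1))
im=cv2.imread('pics/scene18f.png')[:,:,::-1]
for lo in (70,80):
  m,o=plates(im,off=(225,170),lo=lo)
  for r,b in o:
    print(lo,np.round(r[0],1),np.round(r[1],1),round(r[2],1),(np.array(r[0])@u[:2]).round(1))
im0=cv2.imread('pics/side0.png')
cv2.imwrite('pics/side18.png',vision.capture('side')[:,:,::-1])
"
```

```text
R -39.9 622.1
L -38.0 563.0
innerR -166.1 620.7
innerL -170.9 562.6
railR -78.5 628.9
railL -77.6 553.9
h -54.6 605.7
h -54.6 577.5
done L -175.7 471.2
done R -178.0 531.2
stopdueL -307.9 550.3
70 [615.8 -98.2] [226.3 144.6] 13.2 -249.9
70 [597.9  50.1] [ 66.8 131.6] 16.8 -101.9
80 [ 618.5 -109.6] [214.2 135. ] 8.7 -261.7
80 [597.8  50.8] [ 65.  129.2] 14.8 -101.2
```

View pics/side18.png

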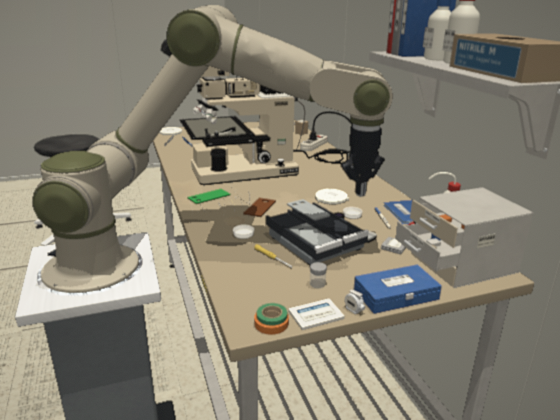

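```bash
python3 -c "
import cv2
a=cv2.imread('pics/wrist18.png')[150:215,95:235];b=cv2.imread('pics/wrist15.png')[225:295,70:220]
cv2.imwrite('pics/z1.png',cv2.resize(a,None,fx=5.5,fy=5.5,interpolation=cv2.INTER_CUBIC));cv2.imwrite('pics/z2.png',cv2.resize(b,None,fx=5,fy=5,interpolation=cv2.INTER_CUBIC))"
```

```text
(no output)
```

View pics/z1.png

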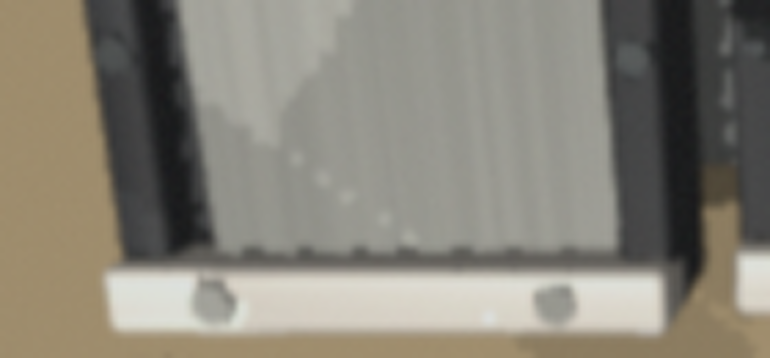

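View pics/z2.png

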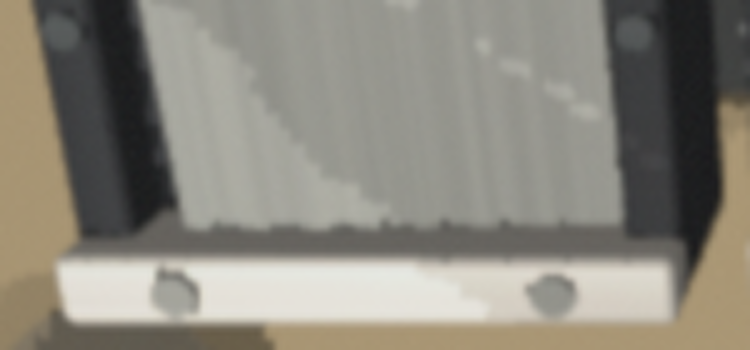

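The zoomed wrist views show plate_done's edge meeting the stop's inner face, with no dark strip of lane between them. plate_due sticks out about 40 mm with bench visible through both holes, and the other objects look unmoved. I'm handing the job in.

```bash
python3 -c "
from rig import job,sense
print(sense()['time_s'],sense()['force']);print(job.finish_job())"
```

```text
19.525 [ 0.00289222 -0.25641685 -0.1550842 ]
the job is handed in; nothing more can be done
None
```

Both plates are where you asked, and I handed the job in at 19.5 s with the arm clear of everything. `finish_job` gave no verdict.

- **plate_done (first):** I pushed it along the nearer ledge until it stalled against the end stop at about 17 N. The wrist views show no gap between plate and stop.
- **plate_due (second):** I pushed it out from the stop side of the farther ledge. It now sticks out about 40 mm past the open end; my estimates ran from 38 to 42 mm. Both holes are in the open, and it lies flat.
- **Everything else:** the other objects looked unmoved in the final pictures. I checked them by eye rather than measuring.

**Disagreements in the checks:**
- **Fingertip height:** the real fingertips sat about 30 mm above the reported TCP. My first push passed over the plate without touching it. I then touched an empty stretch of the lane to find the true height, at about 13 N.
- **Camera agreement:** the scene camera and the robot's own coordinates differed by about 4–5 mm along the lane. I set the 40 mm overhang from scene-camera positions compared with each other, which does not depend on that offset.

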